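# Index the sample carousel to the red-capped vial

## Task

Bring the red-capped vial round to the white reader post: press the carousel's yellow indexing plunger in, turn the carousel one hole towards whichever side brings the red vial to the post, and let the plunger spring fully back up into that hole. Do it all by pushing with the fingertips, without touching or lifting any vial or disturbing the things standing about, and finish clear of everything.

Things in the scene. Friction and masses are not known exactly. Their poses are not given: they have to be found in the camera images.
- instrument: Fixed pale deck, 400 x 440 x 45 mm (own x, y, z), yawed up to 23 degrees; origin at the centre of its underside, on the carousel's axis. Round it a raised black rim (outer radius 158 mm, top 67 mm above the table) with eight indexing holes 45 degrees apart at radius 140 mm. A white reader post, 26 x 60 mm, top 120 mm above the table, stands 177 mm from the axis along the deck's +x.
- rotor_centre (a point): Fixed point on the carousel's vertical axis, at the top of its disc, 62 mm above the table. Dark violet disc, radius 130 mm; eight stations 45 degrees apart at radius 95 mm: seven blue pocket cups (36 mm outside diameter, tops 86 mm above the table) and the plunger.
- rotor (a joint): Angle of the carousel, rad, anticlockwise from above positive; about 0 at the start. Holes lie at multiples of 0.785 (45 degrees), with about 0.02 rad of play either way. Freed, it turns with about 1 N at the plunger and stays where left; it is locked while the plunger's pin is in a hole.
- plunger (a joint): How far the plunger is pressed down, m: 0 up, 0.012 at its stop; spring 3 N at first, 8 N at the stop. The carousel is free from about 0.006 to 0.007 on. Let up between holes, the pin rides under the rim at about 0.006 and, as the carousel is pushed on, clicks up into the next hole and stops it there.
- plunger_top (a point): Centre of the top of the yellow plunger cap, a 32 mm disc facing up, 100 mm above the table when up; presses straight down. Rides with the carousel at radius 95 mm, at first opposite the reader post. A pressing fingertip drags it along by friction, or pushes one of the cheeks.
- read_spot (a point): Fixed point at the floor of the pocket that stands at the reader post: radius 95 mm from the axis, 66 mm above the table.
- vial_red: Loose vial with a red cap, 24 mm diameter (cap 26), 64 mm tall, origin at the centre of its base, z up. Stands in a pocket cup one station (45 degrees) to one side or the other of the reader post. Top 130 mm above the table.
- vial_blue: The same with a blue cap, in the pocket one station on the other side of the reader post.
- vial_green: The same with a green cap, in the pocket at the reader post at the start.
- beaker: Loose clear beaker, 56 mm across, 70 mm tall, standing on a corner of the deck; origin at the centre of its base. Bystander.
- reagent_jar: Loose amber jar with a white lid, 52 mm diameter, 60 mm tall, standing on another corner of the deck, on the plunger's side; origin at the centre of its base. Bystander.
- wash_bottle: Loose white bottle with a blue cap, 68 mm diameter, 170 mm tall, on the table; origin at the centre of its base. Bystander.
- tip_box: Loose blue-green divided box, 85 x 125 x 50 mm, on the table; origin at the centre of its underside. Bystander.
- cap_tin: Loose flat aluminium tin, 72 mm diameter, 35 mm tall, on the table; origin at the centre of its underside. Bystander.
- cheek (a point): Top edge of one of the two aluminium cheeks (this one clockwise of the cap, seen from above), 110 mm above the table. The cheeks flank the cap in the direction of turning: 52 mm apart inside, 4 mm thick, 36 mm long radially; open towards the axis and outwards. Fingertips on the cap can push them to turn the carousel.

How it is judged:
On the way, in this order (a step that is already met when the one before it is completed fails the run):
1. the plunger is pressed in far enough to free the carousel, while the red vial is still at its first station (value of joint plunger above 0.006 m and horizontal distance between vial_red and read_spot above 0.055 m), for 0.05 s.
2. the red vial is at the reader post and the plunger has come up into the hole (horizontal distance between vial_red and read_spot below 0.008 m and value of joint plunger below 0.004 m), for 0.2 s.
At the end, for the whole second after the job is handed in: The carousel stands at rest one hole (45 degrees, within 0.04 rad) from where it began, with the red vial within 8 mm of the reading place, the plunger up (less than 2 mm pressed), and all three vials upright and seated in their pockets (horizontal distance between vial_red and read_spot below 0.008 m and value of joint plunger below 0.002 m and (value of joint rotor between 0.745 and 0.825 rad or value of joint rotor between -0.825 and -0.745 rad) and velocity of joint rotor between -0.05 and 0.05 rad/s and height (world z) of each of vial_red, vial_blue, vial_green below 0.072 m and angle between each of vial_red, vial_blue, vial_green's own z axis and vertical below 0.2 rad); the robot touches nothing.
It fails at once if a vial is touched by the robot (contact force between any of vial_red, vial_blue, vial_green and the arm above 0.5 N or contact force between any of vial_red, vial_blue, vial_green and the fingers above 0.5 N).
It fails at once if a vial is lifted from its pocket (more than 10 mm) (height (world z) of any of vial_red, vial_blue, vial_green above 0.076 m).
It fails at once if a thing standing about is moved more than 20 mm (distance of any of beaker, reagent_jar, wash_bottle, tip_box, cap_tin from where it was at the start of the episode above 0.02 m).
It also fails if it takes over 38 s, if anything falls off the work surface, if the arm or the gripper's body presses on something with over 40 N, if the wrist force passes 120 N, or if a joint passes its speed limit or range.

## Robot

A 7-joint arm with a two-finger parallel gripper is mounted at the origin on the work surface. World frame = base frame: x ahead of the robot, y to its left, z up, the work surface at z = 0. Lengths are in m, angles in rad, forces in N, time in s.
With the tool pointing down it reaches from about 0.4 to 0.75 m from the base axis. Payload 19.5 kg.
Tool frame: the origin (TCP) lies midway between the tips of the shut fingers; the grasp point (between the pads) lies 19 mm behind it; z points along the fingers, x is the direction in which the jaws open and shut, and the axes are right-handed (so a half turn about z gives the same grasp; the last joint's range is limited). The gripper opens to 85 mm and grips with 20 to 120 N. Pads are 22 mm wide; open, the fingers measure 114 mm over their backs; the gripper's body (76 mm by 85 mm) begins 54 mm behind the grasp point. The pads swing forward as they close: fully open they stand 13 mm farther back than shut.
Start: joints at [-1.233, 0.707, -0.028, 1.485, 0.022, 0.951, -0.075], TCP at [0.213, 0.534, 0.231] pointing down, gripper open.
Joint ranges: [-2.71, 2.71], [-0.32, 2.16], [-1.57, 1.52], [0, 2.45], [-1.46, 4.6], [0, 2.02], [-2.83, 2.83]. Speed limits (rad/s): [1.89, 1.89, 2.57, 2.57, 3.01, 3.01, 3.01].

## Interface

Orientations are given as a unit quaternion [w, x, y, z].
In Python, from rig import env gives the robot as it stands.
- The arm moves only by the tool step_arm, never from a script. Its argument "commands" is a list of rows, each a list of 2 entries, a list of its own where there are three numbers: the shift along the tool's x, y, z in cm, then the turn about the tool's z in degrees. In form: [[[tx, ty, tz], yaw], ...]. A call has exactly 8 rows; each row shifts and turns the commanded pose from where the row before left it, along the tool's axes as they then stand; what a row does not reach is not made up. A row lasts 1/8 s, in which the tool goes at most 62.5 mm and 10.7 degrees, less where a joint would pass 70% of its speed; a pose out of reach is approached as far as the arm can. A call with a gripper value outside its range is refused whole. "claw" is the finger opening in cm, from 0 to 8.54, set as the call begins (left out, the last holds). The fingers move at their own pace and stop on an object; the grip force is fixed at half the most. Time passes only in rows, so rows that do not move let the fingers close, or fill a call up. It gives the time, the measured TCP pose, the force and the opening at its end, in the units of the state.
- env.get_state(): the state, without advancing time (a new reading comes with each control period).
- env.grab_frame(name): name is "scene" or "top" or "wrist"; returns a dict with "img" (400x640x3 uint8, blue, green, red), "depth" (400x640 float32, m along the optical axis (not along the pixel's ray), 0 where there is no reading), "intrinsics" (3x3 intrinsics, pixels), "R" (3x3) and "t" (3): a world point X has camera coordinates R X + t. Camera axes: x right, y down, z forward; pixel columns grow to the right and rows downward; lengths in m; the calibration is good to about 2 mm. A picture is of the moment at which its call begins.
- env.close_job(): hands the job in, once; it reports no verdict.
The state is a dict: "time_s": time; "joints": joint angles; "joint_velocities": joint speeds; "joint_torque": joint torques, N m; "ee_pos": TCP position; "orientation": TCP orientation; "ft_force": force on the tool from outside, world axes, zero at the start; "torque": the same for the moment, N m; "width": finger opening in m.
Only numpy, scipy, OpenCV 4.12 (cv2) and the standard library are available. Lean on these libraries where they do the work, as an engineer would, in place of code of your own. Each camera call takes 0.05 s, during which the arm holds its last target. There are 200 camera calls.

## Working session

There is one attempt and no reset: what is moved stays moved. The work goes in short steps, Python scripts to look and compute and a tool call to move; the robot and the scene stay as the last step left them, time stands still between calls to the robot, and variables do not carry over. Pictures are saved under pics/ and viewed, about 8 in all and at most 12, crops included, and the job is handed in when it is done.

Besides the shell and the picture viewer there is one more tool, called after ">>>" as name(argument=value, ...), one argument or row to a line, values as JSON. step_arm: Moves the arm, as the interface text tells. Its arguments: {"type":"object","properties":{"commands":{"type":"array","items":{"type":"array"}},"claw":{"type":"number"}},"required":["commands"]}

```bash
mkdir -p pics; ls; cat > h.py <<'E'
from rig import env
import numpy as np, cv2
def grab(n):
    return env.grab_frame(n)
def onplane(f,uv,z):
    K,R,t=map(np.array,(f["intrinsics"],f["R"],f["t"]))
    d=R.T@np.linalg.inv(K)@np.array([uv[0],uv[1],1.]); c=-R.T@t
    return c+d*(z-c[2])/d[2]
def proj(f,X):
    K,R,t=map(np.array,(f["intrinsics"],f["R"],f["t"]))
    p=K@(R@np.array(X)+t); return p[:2]/p[2]
E
python3 - <<'E'
from h import *
s=env.get_state(); print(s)
for n in("top","scene"):
    f=grab(n); cv2.imwrite(f"pics/{n}0.png",f["img"]); np.savez(f"{n}0.npz",**f)
    print(n,-f["R"].T@f["t"],f["intrinsics"])
E
```

```text
pics
{'time_s': 0.0, 'joints': array([-1.23273738,  0.70707921, -0.02765335,  1.48498367,  0.02197377,
        0.95086162, -0.07548987]), 'joint_velocities': array([ 0.00123957, -0.00016239, -0.00155868,  0.00221778,  0.00028009,
        0.00047005,  0.0010461 ]), 'joint_torque': array([-2.98913101e-04, -8.83221602e+01,  1.23440746e+00, -2.36172187e+01,
        1.68370345e-02,  6.43722349e-03,  1.92123804e-05]), 'ee_pos': array([0.21303662, 0.5338144 , 0.23084438]), 'orientation': array([ 2.83612936e-04,  8.27851274e-01,  5.60947415e-01, -4.30847789e-04]), 'ft_force': array([-0.26225889, -0.32799335, -0.2460425 ]), 'torque': array([-0.0245808 ,  0.02120861,  0.03344584]), 'width': 0.08520831192911249}
top [ 0.21917591 -0.01036416  1.62200053] [[454.78576574   0.         322.24768769]
 [  0.         454.78576574 197.29566602]
 [  0.           0.           1.        ]]
scene [ 1.09794707 -0.73648728  0.70181268] [[388.78646209   0.         315.80281572]
 [  0.         388.78646209 198.38984203]
 [  0.           0.           1.        ]]
```

View pics/top0.png

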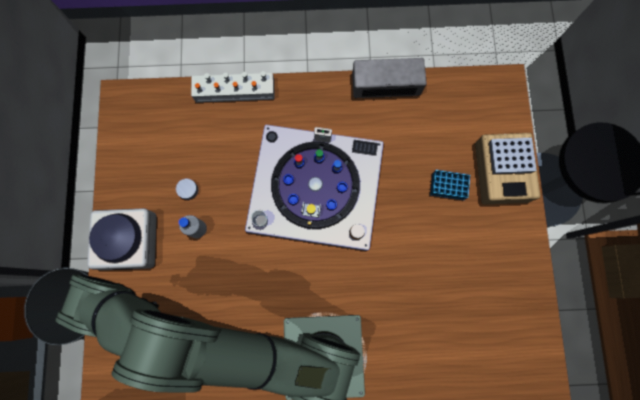

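View pics/scene0.png

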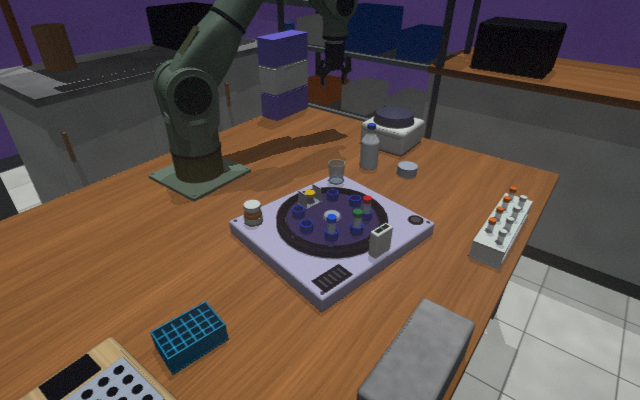

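Top view: red cap (298,158) is anticlockwise of green (319,154) and the post (322,133). The plunger (311,210) faces the base, the beaker is at (260,217) and the jar at (357,231). The carousel must turn clockwise (negative), which takes the plunger towards +y.

```bash
cat > m.py <<'E'
from h import *
def cen(f,lo,hi,box):
    h=cv2.cvtColor(f["img"],cv2.COLOR_BGR2HSV); m=cv2.inRange(h,lo,hi)
    k=np.zeros_like(m); x0,y0,x1,y1=box; k[y0:y1,x0:x1]=m[y0:y1,x0:x1]
    n,l,s,c=cv2.connectedComponentsWithStats(k)
    i=1+np.argmax(s[1:,4]); return c[i],s[i]
def measure(f,box):
    out={}
    for n,lo,hi,z in(("yel",(20,120,90),(35,255,255),.1),("red",(0,150,70),(8,255,255),.130),("grn",(45,100,40),(80,255,255),.130)):
        try:
            c,s=cen(f,lo,hi,box); out[n]=onplane(f,c,z); print(n,c.round(1),s,out[n].round(4))
        except Exception as e: print(n,e)
    return out
E
python3 - <<'E'
from m import *
T=dict(np.load("top0.npz"));S=dict(np.load("scene0.npz"))
measure(T,(250,120,385,250)); measure(S,(230,170,440,300))
# deck corners from top (pale deck)
h=cv2.cvtColor(T["img"],cv2.COLOR_BGR2HSV); m=cv2.inRange(h,(0,0,130),(179,60,255)); m[:115]=0;m[255:]=0;m[:,:235]=0;m[:,395:]=0
c=max(cv2.findContours(m,0,2)[0],key=cv2.contourArea); r=cv2.minAreaRect(c); print(r)
P=np.array([onplane(T,p,.045) for p in cv2.boxPoints(r)]); print(P.round(4),P.mean(0))
e=P[1]-P[0];print(np.linalg.norm(P[1]-P[0]),np.linalg.norm(P[2]-P[1]),np.degrees(np.arctan2(e[1],e[0])))
# rim: dark circle outer
g=cv2.inRange(h,(0,0,0),(179,255,75)); 
for n,uv,z in(("beaker",(260,217),.115),("jar",(357,231),.105),("centrebutton",(315.5,184),.07)): print(n,onplane(T,uv,z))
a=cv2.resize(T["img"][190:240,280:340],None,fx=7,fy=7,interpolation=cv2.INTER_CUBIC)
b=cv2.resize(S["img"][175:225,280:340],None,fx=6,fy=7,interpolation=cv2.INTER_CUBIC); cv2.imwrite("pics/c1.png",np.hstack([a,b]))
E
```

```text
yel [310.6 208.3] [307 204   8   9  59] [0.495  0.0243 0.1   ]
red [298.5 158.1] [297 156   4   6  21] [0.6648 0.0592 0.13  ]
grn [319.  152.6] [316 149   7   8  44] [ 0.6817 -0.0115  0.13  ]
yel [309.5 191.9] [304 189  11   6  47] [0.4948 0.0218 0.1   ]
red [366.6 197.7] [363 195   8   6  29] [0.6661 0.0564 0.13  ]
grn [357.6 211.2] [353 209  10   5  40] [ 0.6814 -0.0137  0.13  ]
((315.04083251953125, 183.93043518066406), (125.89642333984375, 113.88204956054688), 8.61564826965332)
[[ 0.4344  0.2596  0.045 ]
 [ 0.8481  0.1951  0.045 ]
 [ 0.7571 -0.2566  0.045 ]
 [ 0.3518 -0.1703  0.045 ]] [0.59786511 0.00697806 0.045     ]
0.41867256027744054 0.46076291824416027 -8.863833759451149
beaker [0.46935899 0.19469753 0.115     ]
jar [ 0.41062959 -0.12858008  0.105     ]
centrebutton [0.58620516 0.00500281 0.07      ]
```

View pics/c1.png

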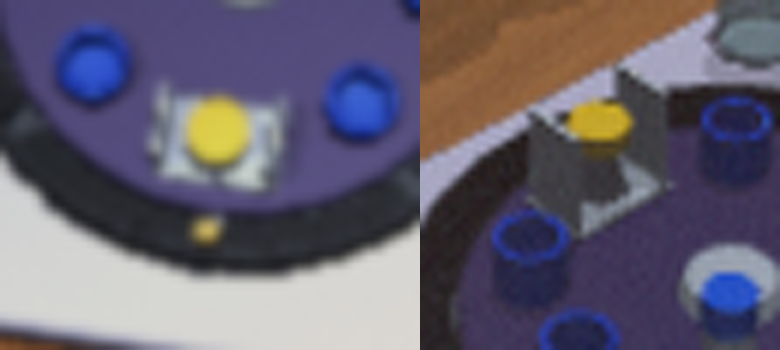

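Crop: yellow cap between the two cheeks, open radially. Plunger is at about (0.495, 0.0235) and the axis at (0.588, 0.0055). Now moving over the cap with the fingers shut.

>>> step_arm(
  commands=[
    [[-2.3, 2.8, 0], 0],
    [[-2.3, 2.8, 0], 0],
    [[-2.3, 2.8, 0], 0],
    [[-2.3, 2.8, 0], 0],
    [[-2.3, 2.8, 0], 0],
    [[-2.3, 2.8, 0], 0],
    [[-2.3, 2.8, 0], 0],
    [[-2.3, 2.8, 0], 0],
  ],
  claw=0,
)

```text
time_s: 1.1
ee_pos: [0.3534, 0.279, 0.2312]
orientation: [0.0, 0.828, 0.561, -0.0]
ft_force: [0.5, 0.4, -0.5]
width: -0.0003
```

>>> step_arm(
  commands=[
    [[-2.3, 2.8, 0], 0],
    [[-2.3, 2.8, 0], 0],
    [[-2.3, 2.8, 0], 0],
    [[-2.3, 2.8, 0], 0],
    [[-2.3, 2.8, 0], 0],
    [[-1.5, 2.0, 0], 0],
    [[0, 0, 0], -5.5],
    [[0, 0, 0], -5.5],
  ],
)

```text
time_s: 2.1
ee_pos: [0.4534, 0.0997, 0.2311]
orientation: [-0.0, 0.769, 0.639, -0.0]
ft_force: [0.1, -0.1, -0.0]
width: -0.0003
```

```bash
cat > w.py <<'E'
from m import *
from scipy.spatial.transform import Rotation as Ro
def go(p):
    s=env.get_state(); R=Ro.from_quat(np.roll(s["orientation"],-1)).as_matrix()
    print("t",s["time_s"],"pos",s["ee_pos"].round(4),"F",s["ft_force"].round(2),"xang",np.degrees(np.arctan2(R[1,0],R[0,0])).round(2),"tilt",R[:,2].round(4),"w",s["width"])
    print("tool shift cm",(R.T@(np.array(p)-s["ee_pos"])*100).round(2))
E
python3 - <<'E'
from w import *
go((.495,.0235,.13))
f=grab("wrist"); cv2.imwrite("pics/w1.png",f["img"]); measure(f,(0,0,640,400)); print(-f["R"].T@f["t"])
f=grab("top"); cv2.imwrite("pics/t1.png",f["img"])
E
```

```text
t 2.1 pos [0.4534 0.0997 0.2311] F [ 0.07 -0.09 -0.02] xang 79.39 tilt [-5.e-04 -2.e-04 -1.e+00] w -0.00027644241954672273
tool shift cm [-6.72  5.5  10.11]
yel [244.5 243.6] [227 228  35  32 870] [0.4936 0.0241 0.1   ]
red attempt to get argmax of an empty sequence
grn attempt to get argmax of an empty sequence
[0.37276452 0.11505483 0.37417868]
```

View pics/w1.png

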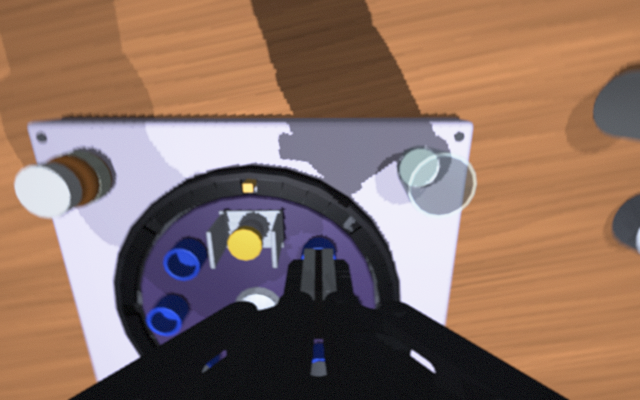

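Wrist view: cap at (244,243) gives (0.494, 0.024), which agrees with the other views. Moving over it and down to about 15 mm above the cap.

>>> step_arm(
  commands=[
    [[-2.3, 1.9, 0], 0],
    [[-2.2, 1.8, 0], 0],
    [[-2.2, 1.7, 0], 0],
    [[0, 0, 3], 0],
    [[0, 0, 3], 0],
    [[0, 0, 3], 0],
    [[0, 0, 2.5], 0],
    [[0, 0, 0], 0],
  ],
)

```text
time_s: 3.2
ee_pos: [0.4932, 0.0241, 0.1152]
orientation: [-0.001, 0.771, 0.637, -0.001]
ft_force: [-0.2, 0.6, 0.3]
width: -0.0001
```

```bash
python3 - <<'E'
from w import *
go((.494,.0239,.09))
f=grab("wrist"); cv2.imwrite("pics/w2.png",f["img"][100:400,100:540]); measure(f,(0,0,640,400))
E
```

```text
t 3.2 pos [0.4932 0.0241 0.1152] F [-0.15  0.59  0.31] xang 79.15 tilt [-2.7e-03 -6.0e-04 -1.0e+00] w -9.417669886788395e-05
tool shift cm [-0.    0.09  2.52]
yel [316.7 238.9] [ 289  220   57   40 1477] [0.4867 0.0248 0.1   ]
red attempt to get argmax of an empty sequence
grn attempt to get argmax of an empty sequence
```

View pics/w2.png

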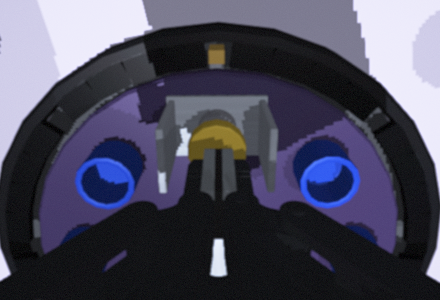

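Fingertips sit centred over the cap (full-frame 317,239) and between the cheeks. Pressing down.

>>> step_arm(
  commands=[
    [[0, 0, 0.5], 0],
    [[0, 0, 0.5], 0],
    [[0, 0, 0.4], 0],
    [[0, 0, 0.4], 0],
    [[0, 0, 0.3], 0],
    [[0, 0, 0.3], 0],
    [[0, 0, 0.1], 0],
    [[0, 0, 0], 0],
  ],
)

```text
time_s: 4.25
ee_pos: [0.494, 0.0241, 0.0913]
orientation: [0.0, 0.77, 0.638, 0.0]
ft_force: [0.2, -0.3, 5.6]
width: 0.0002
```

>>> step_arm(
  commands=[
    [[0, 0, 0.1], 0],
    [[0, 0, 0.05], 0],
    [[0, 0, 0], 0],
    [[0.25, 0.01, 0], 1.5],
    [[0.5, 0.01, 0], 3],
    [[0.5, 0.01, 0], 3],
    [[0.5, 0.01, 0], 3],
    [[0.5, 0.01, 0], 3],
  ],
)

```text
time_s: 5.25
ee_pos: [0.5009, 0.0456, 0.0899]
orientation: [0.0, 0.84, 0.542, 0.0]
ft_force: [0.2, -0.7, 7.0]
width: -0.0001
```

```bash
cat > ang.py <<'E'
from w import *
C=np.array([.588,.0055])
def ang():
    s=env.get_state(); p=s["ee_pos"][:2]-C; print("tcp r,ang rel",np.hypot(*p).round(4),(np.degrees(np.arctan2(p[1],p[0]))-169.1).round(2)); go((.494,.0239,.09))
    for n,b in(("top",(250,120,385,250)),("scene",(230,170,440,300))):
        f=grab(n); o=measure(f,b)
        for k,a0 in(("red",34.1),("grn",-10.9)):
            if k in o: d=o[k][:2]-C; print(n,k,"turn",(np.degrees(np.arctan2(d[1],d[0]))-a0).round(1))
    return f
E
python3 -c "
from ang import *
ang()"
```

```text
tcp r,ang rel 0.0959 -13.82
t 5.25 pos [0.5009 0.0456 0.0899] F [ 0.23 -0.65  6.97] xang 65.63 tilt [ 6.e-04 -2.e-04 -1.e+00] w -0.00011202024161542498
tool shift cm [-2.26  0.27 -0.01]
yel attempt to get argmax of an empty sequence
red [303.6 154.8] [302 152   4   6  20] [0.6762 0.0415 0.13  ]
grn [325.1 154.1] [322 150   7   9  44] [ 0.6754 -0.0322  0.13  ]
top red turn -11.9
top grn turn -12.5
yel attempt to get argmax of an empty sequence
red [366.6 202.1] [363 200   8   5  31] [0.6775 0.0373 0.13  ]
grn [350.3 214.2] [346 212  10   6  46] [ 0.6741 -0.0366  0.13  ]
scene red turn -14.5
scene grn turn -15.1
```

The carousel follows by friction, now about -13.5°. Continuing to about -39°.

>>> step_arm(
  commands=[
    [[0.5, 0.02, 0], 3],
    [[0.55, 0.02, 0], 3.3],
    [[0.55, 0.02, 0], 3.3],
    [[0.55, 0.02, 0], 3.3],
    [[0.55, 0.02, 0], 3.3],
    [[0.55, 0.02, 0], 3.3],
    [[0.5, 0.02, 0], 3],
    [[0.35, 0.01, 0], 2.2],
  ],
)

```text
time_s: 6.35
ee_pos: [0.5255, 0.0782, 0.0899]
orientation: [0.0, 0.937, 0.35, 0.0]
ft_force: [0.6, -0.4, 6.0]
width: 0.0002
```

```bash
python3 -c "
from ang import *
ang()"
```

```text
tcp r,ang rel 0.0958 -38.39
t 6.35 pos [0.5255 0.0782 0.0899] F [ 0.57 -0.39  6.04] xang 40.96 tilt [ 6.e-04 -1.e-04 -1.e+00] w 0.00017763259719799317
tool shift cm [-5.93  2.03 -0.01]
yel attempt to get argmax of an empty sequence
red [315.5 152.9] [314 150   4   7  23] [6.812e-01 4.000e-04 1.300e-01]
grn [334.9 161. ] [332 158   7   8  41] [ 0.6497 -0.0643  0.13  ]
top red turn -37.2
top grn turn -37.6
yel attempt to get argmax of an empty sequence
red [360.2 209.9] [356 208   9   5  32] [ 0.6836 -0.0047  0.13  ]
grn [335.4 216.8] [331 214  10   8  50] [ 0.6505 -0.0693  0.13  ]
scene red turn -40.2
scene grn turn -39.2
```

>>> step_arm(
  commands=[
    [[0, 0, -0.4], 0],
    [[0, 0, -0.4], 0],
    [[0, 0, -0.3], 0],
    [[0, 0, 0], 0],
    [[0.3, 0.01, 0], 0],
    [[0.3, 0.02, 0], 0],
    [[0.3, 0.02, 0], 0],
    [[0, 0, 0], 0],
  ],
)

```text
time_s: 7.45
ee_pos: [0.5324, 0.0837, 0.1007]
orientation: [0.0, 0.937, 0.351, -0.0]
ft_force: [-0.9, 0.1, 1.0]
width: 0.0002
```

```bash
python3 -c "
from ang import *
ang()
f=grab('wrist'); cv2.imwrite('pics/w3.png',f['img'][100:400,100:540])"
```

```text
tcp r,ang rel 0.0959 -43.7
t 7.45 pos [0.5324 0.0837 0.1007] F [-0.9   0.15  0.95] xang 41.05 tilt [-0. -0. -1.] w 0.00017487035753814727
tool shift cm [-6.82  1.99  1.07]
yel attempt to get argmax of an empty sequence
red [315.5 152.7] [314 149   4   8  24] [6.818e-01 3.000e-04 1.300e-01]
grn [335.1 161.2] [332 158   7   8  44] [ 0.649  -0.0653  0.13  ]
top red turn -37.3
top grn turn -38.3
yel [326.5 188.7] [325 188   5   3  11] [0.5237 0.0669 0.1   ]
red [360.3 209.9] [357 208   8   5  35] [ 0.684  -0.0044  0.13  ]
grn [335.9 216.6] [332 214   9   6  47] [ 0.6512 -0.068   0.13  ]
scene red turn -40.0
scene grn turn -38.4
```

View pics/w3.png

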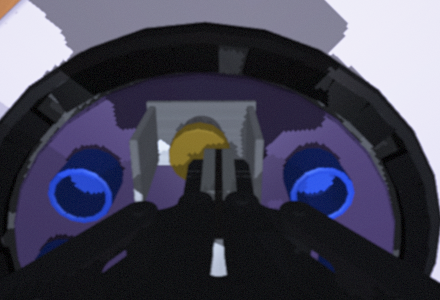

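The fingertips (about 218,180 in the crop) have left the cap and are just short of the leading cheek (about 255,150). Pushing the cheek on in small steps.

>>> step_arm(
  commands=[
    [[0.15, 0.02, 0], 1],
    [[0.15, 0.02, 0], 1],
    [[0.15, 0.02, 0], 1],
    [[0.15, 0.02, 0], 1],
    [[0.15, 0.02, 0], 1],
    [[0.15, 0.02, 0], 1],
    [[0.1, 0.01, 0], 0.5],
    [[0, 0, 0], 0],
  ],
)

```text
time_s: 8.6
ee_pos: [0.5404, 0.0887, 0.1007]
orientation: [-0.0, 0.955, 0.297, -0.001]
ft_force: [-4.7, -1.3, 0.8]
width: -0.0002
```

```bash
python3 -c "
from ang import *
ang()"
```

```text
tcp r,ang rel 0.0958 -49.34
t 8.6 pos [0.5404 0.0887 0.1007] F [-4.72 -1.27  0.79] xang 34.52 tilt [-1.3e-03 -3.0e-04 -1.0e+00] w -0.0002182937490059335
tool shift cm [-7.5   2.71  1.07]
yel attempt to get argmax of an empty sequence
red [317.4 152.8] [315 150   5   7  24] [ 0.6811 -0.0059  0.13  ]
grn [336.2 162.4] [333 159   7   8  40] [ 0.6446 -0.0685  0.13  ]
top red turn -41.1
top grn turn -41.7
yel [329.  188.8] [327 188   6   3  14] [0.5296 0.0711 0.1   ]
red [358.6 210.7] [355 208   9   6  29] [ 0.6822 -0.0101  0.13  ]
grn [333.5 216.9] [329 214  10   8  52] [ 0.6471 -0.0727  0.13  ]
scene red turn -43.5
scene grn turn -42.0
```

About -42°, with 4.7 N on the cheek. A few more millimetres.

>>> step_arm(
  commands=[
    [[0.1, 0.01, 0], 0.5],
    [[0.1, 0.01, 0], 0.5],
    [[0.1, 0.01, 0], 0.5],
    [[0.1, 0.01, 0], 0.5],
    [[0, 0, 0], 0],
    [[0, 0, 0], 0],
    [[0, 0, 0], 0],
    [[0, 0, 0], 0],
  ],
)

```text
time_s: 9.7
ee_pos: [0.5446, 0.0906, 0.1008]
orientation: [0.0, 0.96, 0.28, 0.0]
ft_force: [-0.3, 0.4, -0.2]
width: -0.0001
```

```bash
python3 -c "
from ang import *
ang()"
```

```text
tcp r,ang rel 0.0955 -52.08
t 9.7 pos [0.5446 0.0906 0.1008] F [-0.33  0.41 -0.23] xang 32.54 tilt [ 2.e-04 -0.e+00 -1.e+00] w -0.00014568970165941311
tool shift cm [-7.85  2.9   1.08]
yel attempt to get argmax of an empty sequence
red [318.8 153.3] [317 150   5   7  25] [ 0.6793 -0.0109  0.13  ]
grn [337.2 163.6] [335 160   6   8  39] [ 0.6401 -0.0719  0.13  ]
top red turn -44.3
top grn turn -45.1
yel [329.9 186.9] [329 186   3   3   8] [0.5253 0.0817 0.1   ]
red [357.7 211.5] [354 209   8   6  28] [ 0.6825 -0.0147  0.13  ]
grn [331.  216.6] [327 214   9   7  48] [ 0.6414 -0.0756  0.13  ]
scene red turn -46.2
scene grn turn -45.8
```

Force dropped to zero and the cap rose (scene row 188.8→186.9), so it has probably clicked. Nudging on to test for the lock.

>>> step_arm(
  commands=[
    [[0.1, 0.01, 0], 0],
    [[0.1, 0.01, 0], 0],
    [[0, 0, 0], 0],
    [[0, 0, 0], 0],
    [[0, 0, 0], 0],
    [[0, 0, 0], 0],
    [[0, 0, 0], 0],
    [[0, 0, 0], 0],
  ],
)

```text
time_s: 10.8
ee_pos: [0.5463, 0.0915, 0.1008]
orientation: [0.0, 0.96, 0.28, -0.0]
ft_force: [1.1, 0.2, -0.3]
width: -0.0
```

```bash
python3 -c "
from ang import *
f=ang()
w=grab('wrist')
a=cv2.resize(f['img'][165:245,290:390],None,fx=4,fy=3.75,interpolation=cv2.INTER_CUBIC)
cv2.imwrite('pics/w4.png',np.hstack([w['img'][150:350,150:450],cv2.resize(a,(400,200))]))"
```

```text
tcp r,ang rel 0.0956 -53.24
t 10.8 pos [0.5463 0.0915 0.1008] F [ 1.09  0.25 -0.26] xang 32.54 tilt [ 0.e+00 -1.e-04 -1.e+00] w -4.584745665311532e-05
tool shift cm [-8.05  2.89  1.08]
yel attempt to get argmax of an empty sequence
red [319.5 153. ] [318 150   4   7  24] [ 0.6802 -0.0132  0.13  ]
grn [337.3 163.9] [335 161   6   7  39] [ 0.639  -0.0722  0.13  ]
top red turn -45.5
top grn turn -45.8
yel [330.7 186.9] [329 186   4   3   9] [0.5272 0.083  0.1   ]
red [357.6 211.7] [353 209   9   6  27] [ 0.6828 -0.0155  0.13  ]
grn [330.8 216.9] [326 214  10   8  54] [ 0.6417 -0.077   0.13  ]
scene red turn -46.6
scene grn turn -46.0
```

View pics/w4.png

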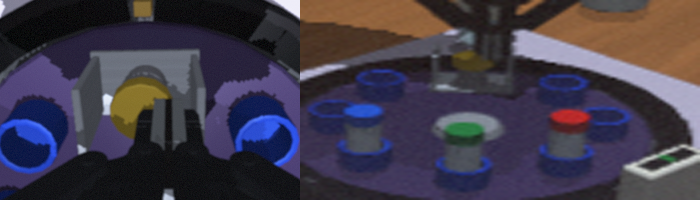

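The brass pin shows in the rim hole again (142,8), and red is at the post, so it has clicked in. Backing off the cheek, then straight up and away.

>>> step_arm(
  commands=[
    [[-0.2, 0, 0], 0],
    [[-0.2, 0, 0], 0],
    [[0, 0, -0.5], 0],
    [[0, 0, -1], 0],
    [[0, 0, -2], 0],
    [[0, 0, -3], 0],
    [[0, 0, -3], 0],
    [[0, 0, -3], 0],
  ],
)

```text
time_s: 11.95
ee_pos: [0.5429, 0.0894, 0.2276]
orientation: [0.0, 0.96, 0.28, 0.0]
ft_force: [0.2, -0.5, -0.2]
width: -0.0001
```

>>> step_arm(
  commands=[
    [[0, -1.5, -1], 0],
    [[0, -2, -1], 0],
    [[0, -2, -1], 0],
    [[0, -2, -1], 0],
    [[0, -2, 0], 0],
    [[0, -1, 0], 0],
    [[0, 0, 0], 0],
    [[0, 0, 0], 0],
  ],
)

```text
time_s: 12.95
ee_pos: [0.4867, 0.1773, 0.2657]
orientation: [0.0, 0.96, 0.28, -0.0]
ft_force: [0.2, -0.7, -0.2]
width: 0.0001
```

```bash
python3 -c "
from ang import *
f=ang()
S=np.load('scene0.npz')
w=grab('wrist')
print('wrist cap');measure(w,(0,0,640,400))
for z in (.1,.094): print(z, proj(f,(.535,.084,z)).round(1))
h=cv2.resize(f['img'][165:245,290:390],(400,300),interpolation=cv2.INTER_CUBIC)
cv2.imwrite('pics/w5.png',np.hstack([cv2.resize(w['img'],(400,300)),h]))"
```

```text
tcp r,ang rel 0.1995 -48.57
t 12.95 pos [0.4867 0.1773 0.2657] F [ 0.17 -0.68 -0.25] xang 32.5 tilt [-1.e-04 -5.e-04 -1.e+00] w 0.0001296244898521393
tool shift cm [-7.62 13.33 17.57]
yel [292.4 197.6] [289 194   8   9  57] [0.5345 0.0855 0.1   ]
red [319.3 153. ] [317 150   5   7  24] [ 0.6801 -0.0126  0.13  ]
grn [337.3 163.9] [335 161   6   7  39] [ 0.639  -0.0722  0.13  ]
top red turn -45.2
top grn turn -45.8
yel [332.8 188. ] [328 186  11   5  45] [0.5359 0.0817 0.1   ]
red [357.2 211.8] [353 209   9   6  30] [ 0.6821 -0.0166  0.13  ]
grn [330.6 216.5] [326 214  10   6  47] [ 0.6403 -0.0758  0.13  ]
scene red turn -47.3
scene grn turn -46.4
wrist cap
yel [309.1 221.1] [305 217   9   9  69] [0.5037 0.134  0.1   ]
red attempt to get argmax of an empty sequence
grn attempt to get argmax of an empty sequence
0.1 [333.  187.6]
0.094 [332.9 189.3]
```

View pics/w5.png

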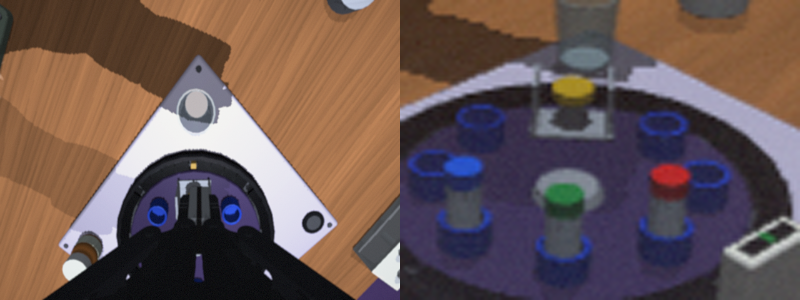

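```bash
python3 -c "
from h import *
print(env.close_job())"
```

```text
the job is handed in; nothing more can be done
None
```

The red vial is at the reader post with the plunger up in its hole, and I handed the job in at about 13 s of the 38 s allowed. `close_job` gives no verdict, so this rests on my own last checks.

**What I did:** I pressed the yellow cap about 10 mm with the shut fingertips and dragged the carousel clockwise to about −38.5°. I then let the plunger up under the rim and pushed the leading cheek on until the pin clicked into the next hole. Finally I backed off the cheek and lifted the arm clear.

**Last checks:**
- **Turn:** about −45° to −46° in the top view and −46° to −47° in the scene view. The two views disagree by 1–2°, which is about what the camera calibration allows.
- **Red vial:** within about 2–3 mm of where the green vial stood at the start, so inside the 8 mm limit.
- **Plunger:** the cap is at its full "up" height in the scene view, and the pin is visible in the rim hole.
- **Vials and bystanders:** all three vials are upright in their cups. The beaker and jar look undisturbed by eye; I did not measure the positions of any bystander.
- **Arm:** clear of everything, with the tool at z = 0.27 m and less than 1 N at the wrist.

**Inconclusive check:** I nudged the cheek a further 2 mm to feel the pin lock, but met no clear resistance, probably because of the play in the hole. That the pin is in the hole rests on the images.

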